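# Sort the locking forceps: ratcheted shut or open

### The arm

A 6-joint arm with a two-finger parallel gripper is mounted at the origin on a cart in front of the work surface, level with it; the furniture and walls round the work are solid. World frame = base frame: x ahead of the robot, y to its left, z up, the work surface at z = 0. Lengths are in m, angles in rad, forces in N, time in s.
With the tool pointing down it reaches from about 0.325 to 0.85 m from the base axis. Payload 15.5 kg.
Tool frame: the origin (TCP) lies midway between the tips of the shut fingers; the grasp point (between the pads) lies behind it (r.hold_point_z is the z of the grasp point in the tool frame, in m); z points along the fingers, y is the line along which they close (so a half turn about z gives the same grasp; the last joint's range is limited). The gripper opens to 91 mm and grips with 3 to 60 N. Pads are 32 mm wide; open, the fingers measure 118 mm over their backs; the gripper's body (76 mm by 178 mm) begins 60 mm behind the grasp point.
Start: joints at [1.145, 0.494, 1.345, -0, 1.302, -0.096], TCP at [0.202, 0.591, 0.214] pointing down, gripper open.
Joint ranges: [-2.91, 2.91], [-0.82, 2.16], [0.22, 2.67], [-1.22, 4.37], [0.12, 2.79], [-3.08, 3.08]. Speed limits (rad/s): [1.89, 1.89, 2.57, 3.01, 3.01, 3.01].

### API

Orientations are given as a unit quaternion [w, x, y, z].
In Python, from bench import r gives the robot as it stands.
- The arm moves only by the tool servo_tool, never from a script. Its argument "increments" is text: rows parted by semicolons, each of 5 numbers parted by spaces: the shift along the tool's x, y, z in cm, then the turn about the tool's z in rad, then the finger opening in cm, from 0 to 9.12. A call has 1 to 12 rows; each row shifts and turns the commanded pose from where the row before left it, along the tool's axes as they then stand; what a row does not reach is not made up. A row lasts 1/12 s, in which the tool goes at most 41.7 mm and 7.16 degrees, less where a joint would pass 70% of its speed; a pose out of reach is approached as far as the arm can. A call is refused whole if a number of a shift passes 4.17 or a number of a turn 0.125, either way. A call with a gripper value outside its range is refused whole. The fingers move at their own pace and stop on an object; "squeeze" is the grip in N (left out, the last holds). Time passes only in rows, so rows that do not move let the fingers close. It gives the time, the measured TCP pose, the force, the opening and the grip force at its end, in the units of the state.
- r.read_state(): the state, without advancing time (a new reading comes with each control period).
- r.camera(name): name is "side" or "top"; returns (picture, depth): 420x560x3 uint8, red, green, blue; 420x560 float32, m along the optical axis (not along the pixel's ray), 0 where there is no reading.
- r.camera_params(name): a dict with "camera_matrix" (3x3 intrinsics, pixels), "dist" ([k1, k2, p1, p2, k3] as OpenCV has them; the pictures are not rectified), "extrinsics" (4x4, takes a point from world to camera coordinates). Camera axes: x right, y down, z forward; pixel columns grow to the right and rows downward; lengths in m; the calibration is good to about 2 mm. A picture is of the moment at which its call begins. camera_params takes no time and is no camera call.
- r.close_job(): hands the job in; it is judged then, once.
The state is a dict: "clock": time; "joints": joint angles; "joint_velocities": joint speeds; "joint_torque": joint torques, N m; "eef_pos": TCP position; "ee_rot": TCP orientation; "wrist_force": force on the tool from outside, world axes, zero at the start; "ft_torque": the same for the moment, N m; "width": finger opening in m; "gripper_force": force on a finger pad.
Only numpy, scipy, OpenCV 4.12 (cv2) and the standard library are available. Lean on these libraries where they do the work, as an engineer would, in place of code of your own. Each camera call takes 0.05 s, during which the arm holds its last target. There are 200 camera calls.

### The job

Sort the two steel locking forceps by their state: lay the one that is ratcheted shut in the red tray and the one that is open in the blue tray. Each must lie flat inside its tray, with no part up on the rim, and the open one must still be open.

Things in the scene. Friction and masses are not known exactly. Their poses are not given: they have to be found in the camera images.
- hemostat_shut: Ratcheted-shut steel locking forceps, flat on the table, 150 mm long, about 60 g. Origin: underside, below the pivot. x: to the jaw tips (at 55 mm; ring ends at -96, middle at -20); z up. Grip the flat box joint at the pivot, 28 (x) by 16 (y) by 8 mm high, across its y sides; other parts 4 to 6 mm thick. Jaws together, rings side by side (60 mm over both); locked, rigid. Not the red-handled scissors near by.
- hemostat_open: Open steel locking forceps, flat on the table, 150 mm long, about 60 g. Origin: underside, below the pivot. x: to the jaw tips (at 55 mm; ring ends at -96, middle at -20); z up. Grip the flat box joint at the pivot, 28 (x) by 16 (y) by 8 mm high, across its y sides; other parts 4 to 6 mm thick. Jaw tips 20 mm or more apart, rings 85 to 100 mm over both; x lies about midway between the halves.
- hemostat_open_half (a joint): Opening angle of the open forceps' halves, rad: 0 = jaws shut, grows as they open; about 0.4 at the start. The pivot is stiff and holds its angle unless the halves are squeezed together; the box joint can be gripped without moving it.
- tray_red: Red plastic instrument tray, fixed to the table, open at the top. Outside 150 mm (its x) by 210 mm (its y, the long way), 22 mm high; walls 5 mm, floor 5 mm thick; inside 140 by 200 mm. Origin: centre of its underside, on the table; z up.
- tray_blue: Blue plastic instrument tray, fixed to the table, open at the top. Outside 150 mm (its x) by 210 mm (its y, the long way), 22 mm high; walls 5 mm, floor 5 mm thick; inside 140 by 200 mm. Origin: centre of its underside, on the table; z up.

How it is judged:
By the outcome, as a careful person would: the job done as asked, in the order asked, and still so for the second after the job is handed in, with the robot touching nothing.
It also fails if it takes over 56 s, if anything falls off the work surface, if the arm or the gripper's body presses on something with over 40 N, if the wrist force passes 120 N, or if a joint passes its speed limit or range.

## Working session

There is one attempt and no reset: what is moved stays moved. The work goes in short steps, Python scripts to look and compute and a tool call to move; the robot and the scene stay as the last step left them, time stands still between calls to the robot, and variables do not carry over. Pictures are saved under pics/ and viewed, at most 10 in all, crops included, and the job is handed in when it is done.

Besides the shell and the picture viewer there is one more tool, called after "Call:" by a JSON object that holds its "op" and its "data". servo_tool: Moves the arm, as the interface text tells. Its arguments: {"type":"object","properties":{"increments":{"type":"string"},"squeeze":{"type":"number"}},"required":["increments"]}

```bash
ls; mkdir -p pics; python3 - <<'E'
from bench import r
import cv2,numpy as np
for n in("top","side"):
    p,d=r.camera(n); cv2.imwrite(f"pics/{n}0.png",cv2.cvtColor(p,cv2.COLOR_RGB2BGR)); np.save(f"{n}0.npy",d)
    c=r.camera_params(n); print(n,c)
print(r.read_state(), r.hold_point_z)
E
```

```text
pics
top {'camera_matrix': array([[397.3659934 ,   0.        , 279.62327288],
       [  0.        , 397.3659934 , 208.90853055],
       [  0.        ,   0.        ,   1.        ]]), 'dist': array([-0.10438128,  0.        ,  0.        ,  0.        ,  0.        ]), 'extrinsics': array([[ 0.02679942, -0.99958514,  0.01055157,  0.09816148],
       [-0.99825391, -0.02731657, -0.05237312,  0.53790484],
       [ 0.05263962, -0.00912958, -0.99857184,  0.87043531],
       [ 0.        ,  0.        ,  0.        ,  1.        ]])}
side {'camera_matrix': array([[423.9786575 ,   0.        , 275.02653741],
       [  0.        , 423.9786575 , 208.47566185],
       [  0.        ,   0.        ,   1.        ]]), 'dist': array([-0.0860548,  0.       ,  0.       ,  0.       ,  0.       ]), 'extrinsics': array([[ 0.84679631, -0.53132795,  0.02503231, -0.40123573],
       [-0.28911985, -0.49926187, -0.81679085,  0.23157619],
       [ 0.44648148,  0.68441815, -0.57639057,  0.54772433],
       [ 0.        ,  0.        ,  0.        ,  1.        ]])}
{'clock': 0.1, 'joints': array([ 1.14551484e+00,  4.94121849e-01,  1.34605691e+00, -2.79978422e-05,
        1.30250840e+00, -9.54717305e-02]), 'joint_velocities': array([-0.00031559, -0.00241902, -0.00142283, -0.0008911 ,  0.00320517,
        0.00021584]), 'joint_torque': array([ 1.69939512e-04, -8.80245924e+01, -3.82541764e+01,  7.06975046e-02,
        4.84096783e-02, -5.80600340e-05]), 'eef_pos': array([0.2022627 , 0.59100733, 0.21340155]), 'ee_rot': array([-1.27846500e-04,  1.64154806e-01,  9.86434438e-01, -5.32282850e-04]), 'wrist_force': array([-0.49616241,  0.0071537 , -0.20878482]), 'ft_torque': array([-0.02044743,  0.01497041, -0.02016832]), 'gripper_force': 0.0, 'width': 0.0910898671191793} -0.0188
```

View pics/top0.png

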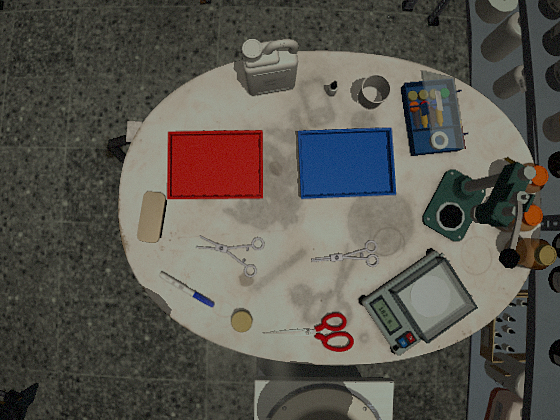

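View pics/side0.png

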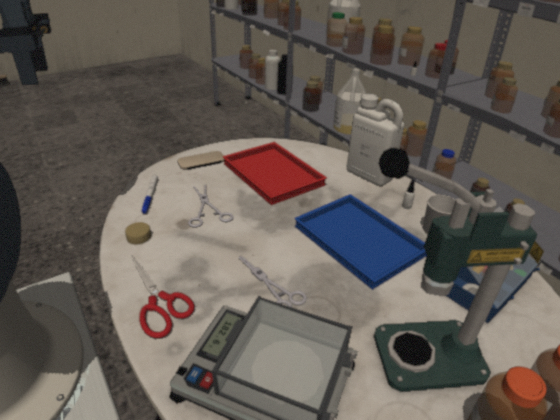

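The top view shows the red tray (215,164), the blue tray (346,162), the open forceps with its pivot near (222,248), and the shut one with its pivot near (345,257). The side view shows the open one near (206,205) and the shut one near (266,277). I'll zoom in on both.

```bash
cat > h.py <<'E'
import numpy as np,cv2
from bench import r
def par(n):
    c=r.camera_params(n); return c["camera_matrix"],c["dist"],c["extrinsics"]
def ray(n,uv):
    K,D,E=par(n); p=cv2.undistortPoints(np.array(uv,float).reshape(-1,1,2),K,D).reshape(-1,2)
    R,t=E[:3,:3],E[:3,3]; return -R.T@t, np.c_[p,np.ones(len(p))]@R
def onplane(n,uv,z):
    o,d=ray(n,uv); return o+d*((z-o[2])/d[:,2])[:,None]
def bydepth(n,uv,dep):
    o,d=ray(n,uv); return o+d*np.asarray(dep)[:,None]
def tri(a,b):
    P=[];U=[]
    for n,uv in(("top",a),("side",b)):
        K,D,E=par(n); P.append(E[:3]); U.append(cv2.undistortPoints(np.array(uv,float).reshape(-1,1,2),K,D).reshape(-1,2).T)
    X=cv2.triangulatePoints(P[0],P[1],U[0],U[1]); return (X[:3]/X[3]).T
def proj(n,X):
    K,D,E=par(n); return cv2.projectPoints(np.array(X,float),cv2.Rodrigues(E[:3,:3])[0],E[:3,3],K,D)[0].reshape(-1,2)
def shot(n,f):
    p,d=r.camera(n); cv2.imwrite(f"pics/{f}.png",p[...,::-1]); np.save(f"{f}.npy",d); return p,d
E
python3 - <<'E'
import cv2,numpy as np
from h import *
t=cv2.imread("pics/top0.png");s=cv2.imread("pics/side0.png")
f=lambda im,x,y,w,h,k:cv2.resize(im[y:y+h,x:x+w],None,fx=k,fy=k,interpolation=cv2.INTER_CUBIC)
a=f(t,190,225,200,60,4); b=np.hstack([f(s,180,170,80,80,5),f(s,230,240,80,80,5)])
cv2.imwrite("pics/crop.png",np.vstack([cv2.resize(a,(800,240)),b[:360]]))
# trays by colour in top
for nm,lo,hi in(("red",(0,120,80),(8,255,255)),("blue",(105,120,60),(120,255,255))):
    m=cv2.inRange(cv2.cvtColor(t,cv2.COLOR_BGR2HSV),lo,hi); m[:120]=0;m[205:]=0;m[:,398:]=0
    k=max(cv2.findContours(m,0,2)[0],key=cv2.contourArea); bx=cv2.boxPoints(cv2.minAreaRect(k))
    print(nm,bx.round(1).tolist(),onplane("top",bx,.022).round(3).tolist())
    c=bx.mean(0); d=np.load("top0.npy")[int(c[1]),int(c[0])]; print("floor",bydepth("top",[c],[d]))
E
```

```text
red [[167.0, 130.0], [262.0, 130.0], [262.0, 198.0], [167.0, 198.0]] [[0.705, 0.371, 0.022], [0.71, 0.157, 0.022], [0.558, 0.152, 0.022], [0.552, 0.363, 0.022]]
floor [[0.63337669 0.26289249 0.00452011]]
blue [[297.3999938964844, 130.3000030517578], [392.6000061035156, 126.30000305175781], [395.3999938964844, 194.1999969482422], [300.20001220703125, 198.1999969482422]] [[0.712, 0.078, 0.022], [0.729, -0.138, 0.022], [0.575, -0.145, 0.022], [0.56, 0.068, 0.022]]
floor [[ 0.64553427 -0.03604225  0.00693829]]
```

View pics/crop.png

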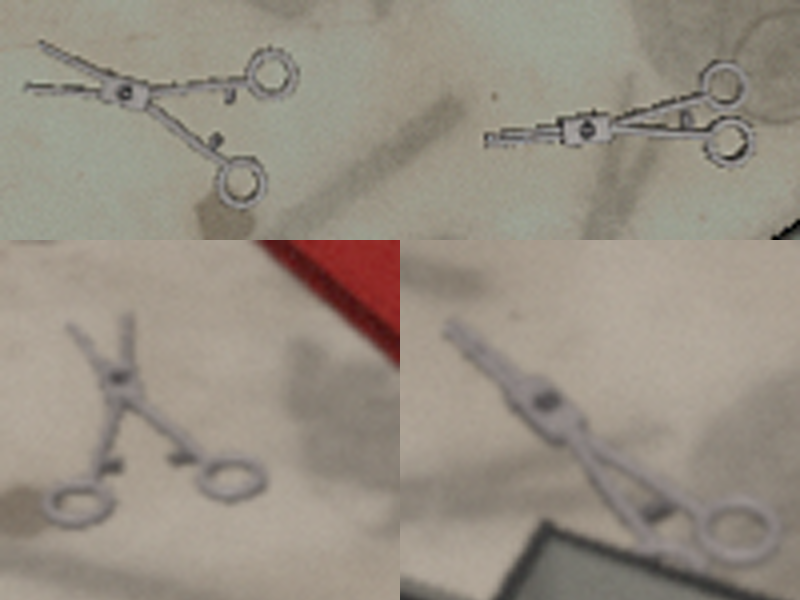

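In the crop, the left forceps is open: tips spread, rings apart, pivot at top (221,248) and side (203,197). The right one is shut: jaws together, pivot at top (336.4,257) and side (259,272). Next I'll measure both.

```bash
python3 - <<'E'
from h import *
np.set_printoptions(precision=4,suppress=True)
print("tri open piv, shut piv, open ringA, ringB\n",tri([(221,247.9),(336.4,256.9),(257.4,242.9),(249.9,270.1)],[(203.2,197.2),(259.2,271.9),(225.6,217.2),(195.6,222)]))
d=np.load("top0.npy"); 
for c in((221,248),(336,257),(228,260),(345,268)): print(c,bydepth("top",[c],[d[c[1],c[0]]]))
for nm,L in(("open",[(221,247.9),(200.1,235.4),(196.4,246.4),(257.4,242.9),(249.9,270.1)]),("shut",[(336.4,256.9),(311.9,259.4),(370.6,245.6),(371.6,259.6)])):
    X=onplane("top",L,.006); print(nm,X)
    o,m=X[0,:2],X[-2:,:2].mean(0); v=o-m; print("yaw",np.arctan2(v[1],v[0]),"ringmid dist",np.hypot(*v))
# tall things height map: scale, microscope region
P=np.indices(d.shape)[::-1].reshape(2,-1).T; X=bydepth("top",P,d.reshape(-1)).reshape(420,560,3)
for nm,(a,b,c,e) in dict(scale=(355,245,480,355),microscope=(420,165,555,270),boxes=(400,70,470,158),jug=(230,35,300,100),eraser=(135,190,168,242)).items():
    Z=X[b:e,a:c].reshape(-1,3); Z=Z[Z[:,2]>.012]; print(nm,Z.min(0),Z.max(0))
E
```

```text
tri open piv, shut piv, open ringA, ringB
 [[ 0.4441  0.2413  0.0084]
 [ 0.4312 -0.017   0.0084]
 [ 0.4571  0.1608  0.0017]
 [ 0.3967  0.1754  0.0028]]
(221, 248) [[0.4446 0.2406 0.0114]]
(336, 257) [[ 0.4311 -0.0164  0.0073]]
(228, 260) [[ 0.4175  0.2257 -0.0018]]
(345, 268) [[ 0.4064 -0.0383  0.0013]]
open [[0.4446 0.2413 0.006 ]
 [0.4711 0.2892 0.006 ]
 [0.4463 0.2967 0.006 ]
 [0.458  0.1602 0.006 ]
 [0.397  0.1752 0.006 ]]
yaw 1.342914974190103 ringmid dist 0.07554461918715195
shut [[ 0.4313 -0.0175  0.006 ]
 [ 0.4244  0.0374  0.006 ]
 [ 0.4583 -0.0945  0.006 ]
 [ 0.4269 -0.0974  0.006 ]]
yaw 1.7143432234335458 ringmid dist 0.07928741071779964
scale [ 0.2224 -0.3068  0.0124] [0.4885 0.1208 0.8963]
microscope [ 0.4114 -0.531   0.012 ] [0.641  0.1208 0.8963]
boxes [ 0.4885 -0.3035  0.012 ] [0.8461 0.1208 0.8963]
jug [0.4885 0.0863 0.0123] [0.8517 0.1988 0.8963]
eraser [0.4556 0.1208 0.012 ] [0.5696 0.431  0.8963]
```

```bash
cat >> h.py <<'E'
def go(x,y,z,yaw):
    s=r.read_state(); w,a,b,c=s["ee_rot"]; p=s["eef_pos"]
    R=lambda w,x,y,z:np.array([1-2*(y*y+z*z),2*(x*y+w*z)])
    v=R(w,a,b,c); y0=np.arctan2(v[1],v[0]); d=np.array([x,y,z])-p
    loc=lambda q:np.round([100*(d[0]*np.cos(q)+d[1]*np.sin(q)),100*(d[0]*np.sin(q)-d[1]*np.cos(q)),-100*d[2]],2)
    print("t",round(s["clock"],2),"pos",p.round(4),"yaw",y0.round(4),"turn",round((y0-yaw+np.pi)%(2*np.pi)-np.pi,4),"shift cm after turn",loc(yaw),"before",loc(y0),"F",s["wrist_force"].round(1),"w",s["width"].round(4),s["gripper_force"])
E
python3 - <<'E'
from h import *
go(.4313,-.0172,.12,1.705)
d=np.load("top0.npy");P=np.indices(d.shape)[::-1].reshape(2,-1).T; X=bydepth("top",P,d.reshape(-1))
m=(X[:,0]>.33)&(X[:,0]<.56)&(X[:,1]>-.16)&(X[:,1]<.05)&(X[:,2]>.025)
if m.any(): print("near tall",X[m].min(0),X[m].max(0),m.sum())
m&=(X[:,1]>-.09); print(m.sum(), X[m][:8])
E
```

```text
Traceback (most recent call last):
  File "h.py", line 26, in go
    print("t",round(s["clock"],2),"pos",p.round(4),"yaw",y0.round(4),"turn",round((y0-yaw+np.pi)%(2*np.pi)-np.pi,4),"shift cm after turn",loc(yaw),"before",loc(y0),"F",s["wrist_force"].round(1),"w",s["width"].round(4),s["gripper_force"])
                                                                                                                                                                                                      ^^^^^^^^^^^^^^^^
AttributeError: 'float' object has no attribute 'round'
```

```bash
sed -i 's/s\["width"\].round(4)/round(s["width"],4)/' h.py
python3 - <<'E'
from h import *
go(.4313,-.0172,.12,1.705)
d=np.load("top0.npy");P=np.indices(d.shape)[::-1].reshape(2,-1).T; X=bydepth("top",P,d.reshape(-1))
m=(X[:,0]>.33)&(X[:,0]<.56)&(X[:,1]>-.16)&(X[:,1]<.05)&(X[:,2]>.025)
if m.any(): print("near tall",X[m].min(0),X[m].max(0),m.sum())
m&=(X[:,1]>-.09); print(m.sum(), X[m][:8])
E
```

```text
t 0.1 pos [0.2023 0.591  0.2134] yaw 2.8118 turn 1.1068 shift cm after turn [-63.34  14.56   9.34] before [-41.37 -50.13   9.34] F [-0.5  0.  -0.2] w 0.0911 0.0
near tall [ 0.33003588 -0.15990054  0.02529348] [ 0.40060375 -0.07072751  0.0901303 ] 1017
75 [[ 0.35117131 -0.08746731  0.03038467]
 [ 0.35119713 -0.08969233  0.03034447]
 [ 0.34891436 -0.08536754  0.03013935]
 [ 0.34919865 -0.08720603  0.03170434]
 [ 0.34990261 -0.08840362  0.03587679]
 [ 0.34677537 -0.08083889  0.03081811]
 [ 0.34711985 -0.08260117  0.03272491]
 [ 0.34682761 -0.08527996  0.03074441]]
```

Call:
{"op": "servo_tool", "data": {"increments": "0 0 0 0.123 5; 0 0 0 0.123 5; 0 0 0 0.123 5; 0 0 0 0.123 5; 0 0 0 0.123 5; 0 0 0 0.123 5; 0 0 0 0.123 5; 0 0 0 0.123 5; 0 0 0 0.123 5; 0 0 0 0 5", "squeeze": 30}}

```text
clock: 0.93
eef_pos: [0.2023, 0.5911, 0.2136]
ee_rot: [0.0, 0.661, 0.751, -0.0]
wrist_force: [0.2, 0.1, -0.5]
width: 0.05
gripper_force: 0.0
```

Call:
{"op": "servo_tool", "data": {"increments": "-1.5 0.35 0.2 0 5; -3 0.7 0.4 0 5; -3 0.7 0.4 0 5; -3 0.7 0.4 0 5; -3 0.7 0.4 0 5; -3 0.7 0.4 0 5; -3 0.7 0.4 0 5; -3 0.7 0.4 0 5; -3 0.7 0.4 0 5; -3 0.7 0.4 0 5; -3 0.7 0.4 0 5; -3 0.7 0.4 0 5"}}

```text
clock: 1.93
eef_pos: [0.3284, 0.2588, 0.1678]
ee_rot: [0.0, 0.656, 0.755, 0.0]
wrist_force: [0.8, -0.8, 0.5]
width: 0.05
gripper_force: 0.0
```

Call:
{"op": "servo_tool", "data": {"increments": "-3 0.7 0.4 0 5; -3 0.7 0.4 0 5; -3 0.7 0.4 0 5; -3 0.7 0.4 0 5; -3 0.7 0.4 0 5; -3 0.7 0.4 0 5; -3 0.7 0.4 0 5; -3 0.7 0.4 0 5; -3 0.7 0.4 0 5; -1.5 0.3 0.4 0 5; 0 0 0 0 5; 0 0 0 0 5"}}

```text
clock: 2.93
eef_pos: [0.4316, -0.014, 0.1276]
ee_rot: [-0.0, 0.658, 0.753, -0.0]
wrist_force: [-0.2, 0.7, 0.9]
width: 0.0499
gripper_force: 0.0
```

```bash
python3 - <<'E'
from h import *
go(.4313,-.0172,.03,1.705)
s,_=shot("side","side1"); t,_=shot("top","top1")
f=lambda im,x,y,w,h,k:cv2.resize(im[y:y+h,x:x+w],None,fx=k,fy=k,interpolation=cv2.INTER_CUBIC)
cv2.imwrite("pics/c1.png",np.hstack([f(s,200,170,130,150,3),f(t,270,190,130,150,3)])[...,::-1])
E
```

```text
t 2.93 pos [ 0.4316 -0.014   0.1276] yaw 1.7065 turn 0.0015 shift cm after turn [-0.31 -0.08  9.76] before [-0.31 -0.08  9.76] F [-0.2  0.7  0.9] w 0.0499 0.0
```

View pics/c1.png

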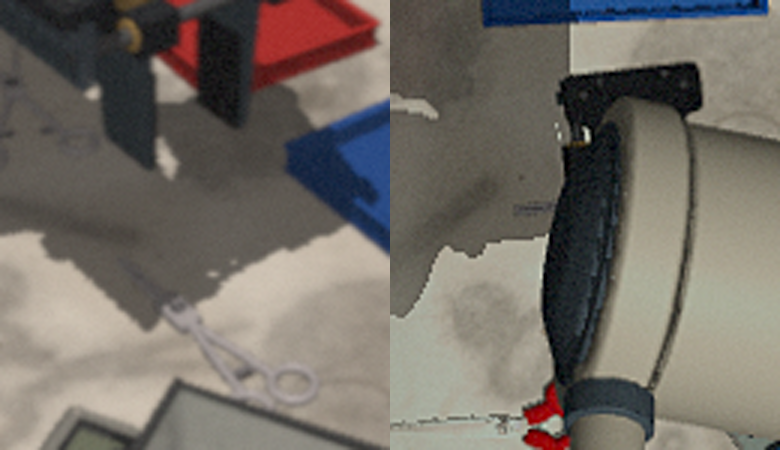

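The side view shows the fingers above the shut forceps, straddling its axis, and the forceps hasn't moved. The top view is blocked by the arm. I'll descend.

Call:
{"op": "servo_tool", "data": {"increments": "-0.3 -0.1 1 0 4.5; 0 0 2 0 4.5; 0 0 2 0 4.5; 0 0 2 0 4.5; 0 0 2 0 4.5; 0 0 1.5 0 4.5; 0 0 0.8 0 4.5; 0 0 0.5 0 4.5; 0 0 0.3 0 4.5; 0 0 0.2 0 4.5; 0 0 0 0 4.5; 0 0 0 0 4.5"}}

```text
clock: 4.03
eef_pos: [0.4314, -0.0166, 0.0054]
ee_rot: [0.0, 0.658, 0.753, 0.0]
wrist_force: [-0.8, -0.3, -0.2]
width: 0.045
gripper_force: 0.0
```

```bash
python3 - <<'E'
from h import *
go(.4313,-.0172,.003,1.705)
s,_=shot("side","side2")
f=lambda im,x,y,w,h,k:cv2.resize(im[y:y+h,x:x+w],None,fx=k,fy=k,interpolation=cv2.INTER_CUBIC)
cv2.imwrite("pics/c2.png",f(s,200,190,120,110,5)[...,::-1])
E
```

```text
t 4.03 pos [ 0.4314 -0.0166  0.0054] yaw 1.705 turn 0.0 shift cm after turn [-0.06 -0.02  0.24] before [-0.06 -0.02  0.24] F [-0.8 -0.3 -0.2] w 0.045 0.0
```

View pics/c2.png

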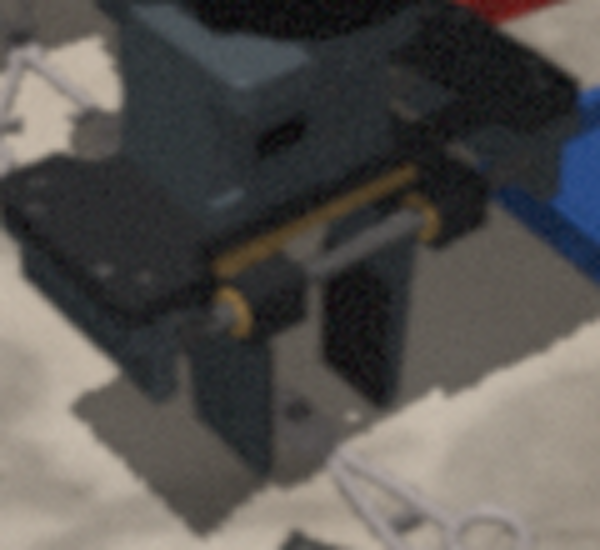

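The side close-up shows the pivot screw between the fingers, near crop (298,410). I'll lower slightly, close and lift a little.

Call:
{"op": "servo_tool", "data": {"increments": "0 0 0.2 0 4.5; 0 0 0.1 0 4; 0 0 0 0 3; 0 0 0 0 2; 0 0 0 0 1; 0 0 0 0 1; 0 0 0 0 1; 0 0 0 0 1; 0 0 -0.3 0 1; 0 0 -0.7 0 1; 0 0 -1 0 1; 0 0 0 0 1", "squeeze": 30}}

```text
clock: 5.08
eef_pos: [0.4317, -0.0166, 0.0234]
ee_rot: [0.001, 0.658, 0.753, 0.0]
wrist_force: [0.2, 1.1, 0.2]
width: 0.0157
gripper_force: 30.0
```

Call:
{"op": "servo_tool", "data": {"increments": "0 0 -1 0 1; 0 0 -2 0 1; 0 0 -2 0 1; 0 0 -2 0 1; 0 0 -1 0 1; 0 0 0 0.055 1; 0 0 0 0.055 1; 0 0 0 0 1; 0 0 0 0 1"}}

```text
clock: 5.83
eef_pos: [0.4311, -0.0166, 0.1019]
ee_rot: [0.0, 0.698, 0.716, 0.0]
wrist_force: [0.6, -0.7, -0.5]
width: 0.0155
gripper_force: 30.0
```

```bash
python3 - <<'E'
from h import *
go(.6315,.281,.10,1.596)
E
```

```text
t 5.83 pos [ 0.4311 -0.0166  0.1019] yaw 1.5965 turn 0.0005 shift cm after turn [29.24 20.78  0.19] before [29.23 20.8   0.19] F [ 0.6 -0.7 -0.5] w 0.0155 30.000146627426147
```

Call:
{"op": "servo_tool", "data": {"increments": "1 0.7 0 0 1; 2 1.4 0 0 1; 2.7 1.9 0 0 1; 2.7 1.9 0 0 1; 2.7 1.9 0 0 1; 2.7 1.9 0 0 1; 2.7 1.9 0 0 1; 2.7 1.9 0 0 1; 2.7 1.9 0 0 1; 2.7 1.9 0 0 1; 2.2 1.7 0 0 1; 1.4 1 0 0 1"}}

```text
clock: 6.83
eef_pos: [0.6255, 0.2726, 0.1014]
ee_rot: [-0.0, 0.697, 0.717, 0.0]
wrist_force: [0.3, -0.4, -0.3]
width: 0.0156
gripper_force: 30.0
```

Call:
{"op": "servo_tool", "data": {"increments": "0.9 0.6 0 0 1; 0 0 0 0 1; 0 0 0 0 1; 0 0 0 0 1"}}

```text
clock: 7.17
eef_pos: [0.6294, 0.2786, 0.1015]
ee_rot: [-0.0, 0.698, 0.716, -0.001]
wrist_force: [0.4, 0.0, -0.6]
width: 0.0155
gripper_force: 30.0
```

```bash
python3 - <<'E'
from h import *
go(.6315,.281,.013,1.596)
s,_=shot("side","side3"); t,_=shot("top","top3")
f=lambda im,x,y,w,h,k:cv2.resize(im[y:y+h,x:x+w],None,fx=k,fy=k,interpolation=cv2.INTER_CUBIC)
cv2.imwrite("pics/c3.png",np.hstack([f(s,190,80,150,150,2.6),f(t,150,90,150,150,2.6)])[...,::-1])
E
```

```text
t 7.17 pos [0.6294 0.2786 0.1015] yaw 1.5955 turn -0.0005 shift cm after turn [0.23 0.21 8.85] before [0.23 0.21 8.85] F [ 0.4  0.  -0.6] w 0.0155 29.99975234270096
```

View pics/c3.png

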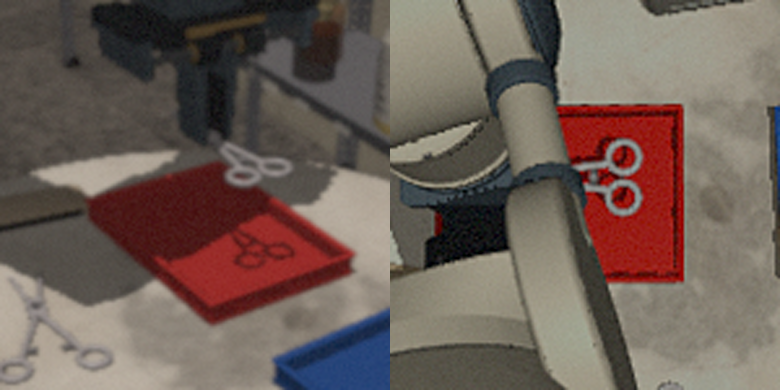

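The forceps hangs level over the red tray, its rings at crop (625,178) inside the walls. I'll lower it.

Call:
{"op": "servo_tool", "data": {"increments": "0.2 0.2 1 0 1; 0 0 2 0 1; 0 0 2 0 1; 0 0 1.8 0 1; 0 0 1 0 1; 0 0 0.6 0 1; 0 0 0.4 0 1; 0 0 0.2 0 1; 0 0 0.1 0 1; 0 0 0 0 1; 0 0 0 0 1"}}

```text
clock: 8.18
eef_pos: [0.6325, 0.2815, 0.0116]
ee_rot: [0.0, 0.699, 0.716, 0.0]
wrist_force: [0.8, -0.4, -0.2]
width: 0.0159
gripper_force: 30.0
```

Call:
{"op": "servo_tool", "data": {"increments": "0 0 0.1 0 1; 0 0 0.1 0 1; 0 0 0 0 1; 0 0 0 0 1"}}

```text
clock: 8.52
eef_pos: [0.6321, 0.2814, 0.0089]
ee_rot: [0.0, 0.699, 0.716, -0.0]
wrist_force: [0.1, -0.2, -0.5]
width: 0.0153
gripper_force: 30.0
```

Call:
{"op": "servo_tool", "data": {"increments": "0 0 0 0 1.8; 0 0 0 0 2.2; 0 0 0 0 3; 0 0 0 0 4; 0 0 0 0 4.5; 0 0 -0.5 0 4.5; 0 0 -1.5 0 4.5; 0 0 -3 0 4.5; 0 0 -3 0 4.5; 0 0 -2 0 4.5; 0 0 0 0 4.5; 0 0 0 0 4.5"}}

```text
clock: 9.52
eef_pos: [0.6328, 0.2816, 0.1105]
ee_rot: [0.001, 0.699, 0.716, 0.001]
wrist_force: [-0.2, 0.2, 0.1]
width: 0.0449
gripper_force: 0.0
```

Call:
{"op": "servo_tool", "data": {"increments": "0 0 0 0.09 4.5; 0 0 0 0.09 4.5; 0 0 0 0.085 4.5; 0 0 0 0 4.5"}}

```text
clock: 9.85
eef_pos: [0.6314, 0.2811, 0.1076]
ee_rot: [-0.0, 0.788, 0.615, -0.001]
wrist_force: [0.5, -1.4, -0.0]
width: 0.0447
gripper_force: 0.0
```

```bash
python3 - <<'E'
from h import *
go(.4445,.2413,.10,1.33)
E
```

```text
t 9.85 pos [0.6314 0.2811 0.1076] yaw 1.3254 turn -0.0046 shift cm after turn [ -8.32 -17.2    0.76] before [ -8.4  -17.16   0.76] F [ 0.5 -1.4 -0. ] w 0.0447 0.0
```

Call:
{"op": "servo_tool", "data": {"increments": "-0.5 -1 0 0 4.5; -1.2 -2.5 0 0 4.5; -1.5 -3 0.2 0 4.5; -1.5 -3 0.2 0 4.5; -1.5 -3 0.2 0 4.5; -1.1 -2.4 0 0 4.5; -0.7 -1.5 0 0 4.5; -0.3 -0.8 0 0 4.5; 0 0 0 0 4.5; 0 0 0 0 4.5; 0 0 0 0 4.5"}}

```text
clock: 10.77
eef_pos: [0.4467, 0.2422, 0.1029]
ee_rot: [0.0, 0.787, 0.617, 0.001]
wrist_force: [0.9, 0.5, 0.2]
width: 0.0447
gripper_force: 0.0
```

```bash
python3 - <<'E'
from h import *
go(.4445,.2413,.0035,1.33)
s,_=shot("side","side4"); t,_=shot("top","top4")
f=lambda im,x,y,w,h,k:cv2.resize(im[y:y+h,x:x+w],None,fx=k,fy=k,interpolation=cv2.INTER_CUBIC)
cv2.imwrite("pics/c4.png",np.hstack([f(s,160,110,150,150,2.6),f(t,150,120,150,150,2.6)])[...,::-1])
E
```

```text
t 10.77 pos [0.4467 0.2422 0.1029] yaw 1.3304 turn 0.0004 shift cm after turn [-0.14 -0.19  9.94] before [-0.14 -0.19  9.94] F [0.9 0.5 0.2] w 0.0447 0.0
```

View pics/c4.png

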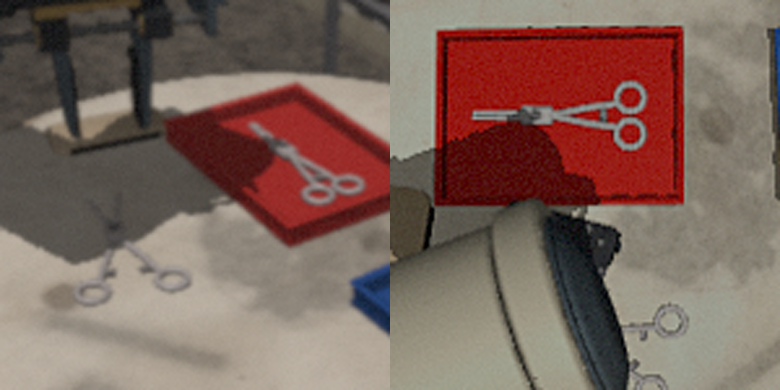

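The shut forceps lies flat and centred in the red tray, and the open one hasn't moved below the gripper. I'll descend and grip it.

Call:
{"op": "servo_tool", "data": {"increments": "-0.1 -0.2 1 0 4.5; 0 0 2 0 4.5; 0 0 2 0 4.5; 0 0 2 0 4.5; 0 0 1.2 0 4.5; 0 0 0.8 0 4.5; 0 0 0.5 0 4.5; 0 0 0.3 0 4.5; 0 0 0.1 0 4.5; 0 0 0 0 4.5; 0 0 0 0 4.5"}}

```text
clock: 11.78
eef_pos: [0.4434, 0.2415, 0.0044]
ee_rot: [0.0, 0.787, 0.617, 0.0]
wrist_force: [-0.3, -0.5, 0.4]
width: 0.0452
gripper_force: 0.0
```

```bash
python3 - <<'E'
from h import *
go(.4445,.2413,.0035,1.33)
E
```

```text
t 11.78 pos [0.4434 0.2415 0.0044] yaw 1.3299 turn -0.0001 shift cm after turn [0.01 0.11 0.09] before [0.01 0.11 0.09] F [-0.3 -0.5  0.4] w 0.0452 0.0
```

Call:
{"op": "servo_tool", "data": {"increments": "0 0.1 0.1 0 4; 0 0 0 0 3; 0 0 0 0 2.2; 0 0 0 0 1.8; 0 0 0 0 1.3; 0 0 0 0 1.3; 0 0 0 0 1.3; 0 0 0 0 1.3; 0 0 -0.3 0 1.3; 0 0 -0.7 0 1.3; 0 0 -1 0 1.3; 0 0 0 0 1.3", "squeeze": 25}}

```text
clock: 12.78
eef_pos: [0.4448, 0.2414, 0.0248]
ee_rot: [0.0, 0.787, 0.617, 0.001]
wrist_force: [0.3, -0.9, 0.9]
width: 0.0159
gripper_force: 25.0
```

Call:
{"op": "servo_tool", "data": {"increments": "0 0 -1 0 1.3; 0 0 -2 0 1.3; 0 0 -2 0 1.3; 0 0 -2 0 1.3; 0 0 -1 0 1.3; 0 0 0 -0.1 1.3; 0 0 0 -0.1 1.3; 0 0 0 -0.1 1.3; 0 0 0 -0.015 1.3; 0 0 0 0 1.3; 0 0 0 0 1.3"}}

```text
clock: 13.7
eef_pos: [0.444, 0.241, 0.1032]
ee_rot: [0.0, 0.682, 0.732, 0.0]
wrist_force: [-0.0, 0.1, -0.5]
width: 0.0155
gripper_force: 25.0
```

```bash
python3 - <<'E'
from h import *
go(.6425,-.014,.10,1.645)
E
```

```text
t 13.7 pos [0.444  0.241  0.1032] yaw 1.6415 turn -0.0035 shift cm after turn [-26.91  17.9    0.32] before [-26.84  18.     0.32] F [-0.   0.1 -0.5] w 0.0155 24.999710619449615
```

Call:
{"op": "servo_tool", "data": {"increments": "-1 0.7 0 0 1.3; -2 1.3 0 0 1.3; -2.7 1.8 0 0 1.3; -2.7 1.8 0 0 1.3; -2.7 1.8 0 0 1.3; -2.7 1.8 0 0 1.3; -2.7 1.8 0 0 1.3; -2.7 1.8 0 0 1.3; -2.7 1.8 0 0 1.3; -2.2 1.5 0 0 1.3; -1.6 1 0 0 1.3; -0.9 0.6 0 0 1.3"}}

```text
clock: 14.7
eef_pos: [0.6416, -0.014, 0.1028]
ee_rot: [0.0, 0.682, 0.732, 0.0]
wrist_force: [-0.4, 0.2, -0.9]
width: 0.0155
gripper_force: 25.0
```

Call:
{"op": "servo_tool", "data": {"increments": "-0.3 0.2 0 0 1.3; 0 0 0 0 1.3; 0 0 0 0 1.3; 0 0 0 0 1.3"}}

```text
clock: 15.03
eef_pos: [0.6417, -0.0129, 0.1029]
ee_rot: [-0.0, 0.68, 0.733, -0.0]
wrist_force: [-0.8, -0.1, -0.8]
width: 0.0154
gripper_force: 25.0
```

```bash
python3 - <<'E'
from h import *
go(.6425,-.014,.010,1.645)
s,_=shot("side","side5"); t,_=shot("top","top5")
f=lambda im,x,y,w,h,k:cv2.resize(im[y:y+h,x:x+w],None,fx=k,fy=k,interpolation=cv2.INTER_CUBIC)
cv2.imwrite("pics/c5.png",np.hstack([f(s,280,110,150,180,2.6),f(t,280,80,150,180,2.6)])[...,::-1])
E
```

```text
t 15.03 pos [ 0.6417 -0.0129  0.1029] yaw 1.6455 turn 0.0005 shift cm after turn [-0.11  0.08  9.29] before [-0.11  0.08  9.29] F [-0.8 -0.1 -0.8] w 0.0154 24.99993324279785
```

View pics/c5.png

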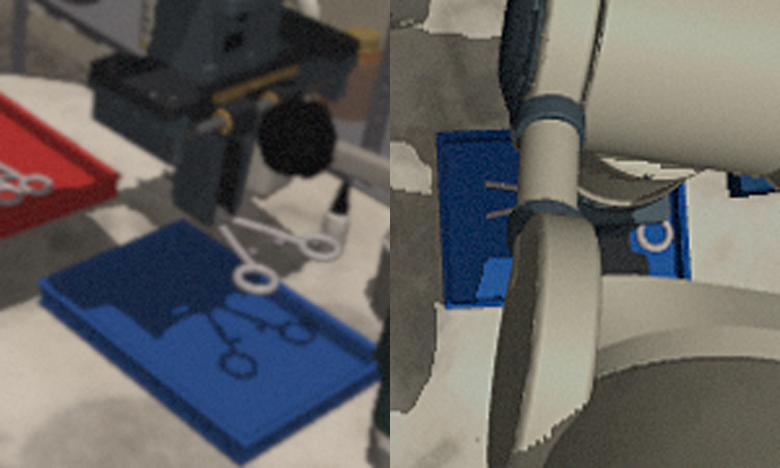

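The forceps is still open and held level above the blue tray. Its tips at crop (490,185) and (490,213) and the visible ring at (655,235) are within the walls. I'll lower it.

Call:
{"op": "servo_tool", "data": {"increments": "-0.1 0.1 1 0 1.3; 0 0 2 0 1.3; 0 0 2 0 1.3; 0 0 1.8 0 1.3; 0 0 1 0 1.3; 0 0 0.6 0 1.3; 0 0 0.4 0 1.3; 0 0 0.3 0 1.3; 0 0 0.1 0 1.3; 0 0 0.1 0 1.3; 0 0 0 0 1.3; 0 0 0 0 1.3"}}

```text
clock: 16.13
eef_pos: [0.6438, -0.0149, 0.0104]
ee_rot: [0.0, 0.68, 0.733, 0.0]
wrist_force: [0.2, -1.0, -0.4]
width: 0.0157
gripper_force: 25.0
```

Call:
{"op": "servo_tool", "data": {"increments": "0 0 0.1 0 1.3; 0 0 0 0 1.3; 0 0 0 0 1.8; 0 0 0 0 2.2; 0 0 0 0 3; 0 0 0 0 3.5; 0 0 -0.5 0 3.5; 0 0 -1.5 0 3.5; 0 0 -3 0 3.5; 0 0 -3 0 3.5; 0 0 -3 0 3.5; 0 0 -2 0 3.5"}}

```text
clock: 17.13
eef_pos: [0.6443, -0.015, 0.1423]
ee_rot: [0.001, 0.68, 0.733, 0.001]
wrist_force: [1.7, -0.7, -0.4]
width: 0.0349
gripper_force: 0.0
```

Call:
{"op": "servo_tool", "data": {"increments": "1 -1 0 0 3.5; 2.5 -1.5 0 0 3.5; 3 -2 0 0 3.5; 3 -2 0 0 3.5; 3 -2 0 0 3.5; 3 -2 0 0 3.5; 3 -2 0 0 3.5; 3 -2 0 0 3.5; 2 -1.5 0 0 3.5; 1 -1 0 0 3.5; 0 0 0 0 3.5; 0 0 0 0 3.5"}}

```text
clock: 18.13
eef_pos: [0.4561, 0.2169, 0.1393]
ee_rot: [0.0, 0.68, 0.733, 0.0]
wrist_force: [0.3, 0.7, -0.1]
width: 0.0352
gripper_force: 0.0
```

```bash
python3 - <<'E'
from h import *
s,_=shot("side","side6"); t,_=shot("top","top6")
f=lambda im,x,y,w,h,k:cv2.resize(im[y:y+h,x:x+w],None,fx=k,fy=k,interpolation=cv2.INTER_CUBIC)
cv2.imwrite("pics/c6.png",np.vstack([f(s,200,120,260,100,3),f(t,150,115,260,100,3)])[...,::-1])
E
```

```text
(no output)
```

View pics/c6.png

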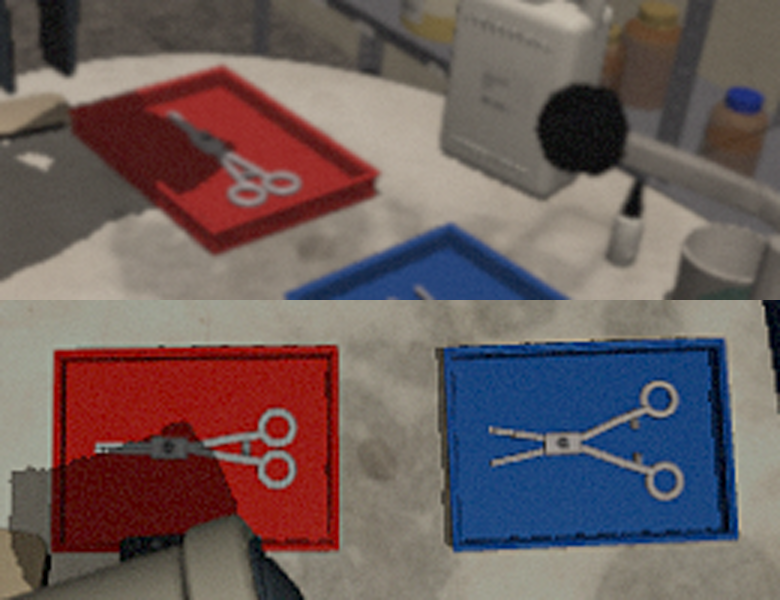

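Both forceps lie flat inside their trays, clear of the rims. The shut one is in red, with its pivot at crop (168,447). The open one is in blue and still open, with its pivot at (563,442).

```bash
python3 -c "
from bench import r
print(r.close_job())"
```

```text
the job is handed in; nothing more can be done
None
```

The job is handed in at about 18 s: the shut forceps lies flat in the red tray, and the open one lies flat in the blue tray, still open.

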